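# Take the risen muffins out of the air fryer

### The arm

A 7-joint arm with a two-finger parallel gripper is mounted at the origin on a cart in front of the work surface, level with it; the furniture and walls round the work are solid. World frame = base frame: x ahead of the robot, y to its left, z up, the work surface at z = 0. Lengths are in m, angles in rad, forces in N, time in s.
With the tool pointing down it reaches from about 0.35 to 0.9 m from the base axis. Payload 8.1 kg.
Tool frame: the origin (TCP) lies where the fingers leave the gripper's body, on its centre line; the fingertips stand 66 mm ahead of it and the grasp point (between the pads) lies 47 mm ahead of it; z points along the fingers, y is the line along which they close (so a half turn about z gives the same grasp; the last joint's range is limited). The gripper opens to 92 mm and grips with 3 to 60 N. Pads are 19 mm wide; open, the fingers measure 130 mm over their backs; the gripper's body (75 mm by 190 mm) begins 47 mm behind the grasp point.
Start: joints at [-1.338, 0.434, 0.025, 1.573, -0.012, 1.134, -0.075], TCP at [0.206, 0.59, 0.292] pointing down, gripper open.
Joint ranges: [-2.62, 2.62], [-0.44, 2.09], [-1.27, 1.32], [0.08, 2.57], [-1.32, 4.46], [0.12, 2], [-2.74, 2.74]. Speed limits (rad/s): [2.22, 2.22, 3.01, 3.01, 3.14, 3.14, 3.14].

### API

Orientations are given as a rotation vector (axis times angle).
In Python, from cell import arm gives the robot as it stands.
- The arm moves only by the tool send_rows, never from a script. Its argument "motion" is text: rows parted by semicolons, each of 7 numbers parted by spaces: the closure, from 0 (fully open) to 1 (shut), then the shift along the world's x, y, z in m, then the turn, a rotation vector about the world's x, y, z in degrees. A call has 1 to 5 rows; each row shifts and turns the commanded pose from where the row before left it; what a row does not reach is not made up. A row lasts 1/8 s, in which the tool goes at most 62.5 mm and 10.7 degrees, less where a joint would pass 70% of its speed; a pose out of reach is approached as far as the arm can. A call is refused whole if a number of a shift passes 0.0625 or a number of a turn 10.7, either way. A call with a gripper value outside its range is refused whole. The fingers move at their own pace and stop on an object; "force" is the grip in N (left out, the last holds). Time passes only in rows, so rows that do not move let the fingers close. It gives the time, the measured TCP pose, the force, the opening and the grip force at its end, in the units of the state.
- arm.observe(): the state, without advancing time (a new reading comes with each control period).
- arm.get_image(name): name is "side" or "top" or "wrist"; returns (picture, depth): 480x640x3 uint8, blue, green, red; 480x640 float32, m along the optical axis (not along the pixel's ray), 0 where there is no reading.
- arm.camera_model(name): a dict with "fx", "fy", "cx", "cy" (pixels), "D" ([k1, k2, p1, p2, k3] as OpenCV has them; the pictures are not rectified), "view" (4x4, takes a point from world to camera coordinates). Camera axes: x right, y down, z forward; pixel columns grow to the right and rows downward; lengths in m; the calibration is good to about 2 mm. A picture is of the moment at which its call begins: read the wrist's pose just before it. camera_model takes no time and is no camera call; for the wrist camera it gives the pose at the moment of the call.
- arm.sign_off(): hands the job in; it is judged then, once.
The state is a dict: "clock": time; "joints": joint angles; "dq": joint speeds; "joint_efforts": joint torques, N m; "position": TCP position; "ee_rot": TCP orientation; "force": force on the tool from outside, world axes, zero at the start; "ft_torque": the same for the moment, N m; "width": opening from 0.0 (shut) to 1.0 (fully open); "gripper_force": force on a finger pad.
Only numpy, scipy, OpenCV 4.12 (cv2) and the standard library are available. Lean on these libraries where they do the work, as an engineer would, in place of code of your own. Each camera call takes 0.05 s, during which the arm holds its last target. There are 200 camera calls.

### The job

Open the drawer of the air fryer, lift the two well-risen, domed muffins out of their wells and set them down upright on the wire cooling rack, without dropping them. Leave the two flat ones in their wells to bake on, and push the drawer gently and fully shut. Do not knock over or push aside the oil bottle, the pepper mill or the jam jar.

Things in the scene. Friction and masses are not known exactly. Their poses are not given: they have to be found in the camera images.
- drawer (a joint): how far the air fryer's drawer is pulled out, in m: 0 fully shut, 0.150 at its end stop. It slides straight and level out of the fryer's front with about 3 N of friction and light damping (6 N per m/s), stays where it is left, and has no latch.
- drawer_handle (a point): grip point of the drawer's handle, moves with it. The handle is a black level stub, 28 mm wide sideways, 30 mm high, standing 58 mm straight out of the drawer's front; this point is in its middle, 36 mm out from the front, 98 mm above the worktop. Axes as the fryer's: x into the fryer (the drawer opens along -x), y to its left as the robot sees it, z up.
- fryer_front (a point): fixed point of the air fryer, a dark grey appliance 230 deep, 230 wide, 300 mm high that stands firmly on the worktop: middle of the lower front edge of its control section, 172 mm above the worktop. From here an upright wall rises to 300 mm, right above the front of the shut drawer; wall cabinets hang over it from 500 mm up. Axes: x into the fryer, y to its left, z up.
- pan (a point): centre of the steel muffin pan fixed in the drawer, on its upper surface, 118 mm above the worktop and 83 mm behind the drawer's outer front; axes as the fryer's. Four tapered round wells at x = -29 and +29, y = -39 and +39 mm from here, 24 mm deep, 48 mm wide at the mouth. Top of the drawer's front (18 mm thick): 168 mm above the worktop; basket walls 100 mm to either side: 124 mm.
- muffin_risen_1: one of two risen muffins, brown, round, 60 mm tall in all: stem tapered from 35 mm wide at the foot to 42 mm at 25 mm height, then a domed crown, 52 mm wide and upright-sided from 31 to 45 mm height. Stands in a well of the pan (any of the four), 36 mm of it above the pan. Origin: centre of its underside, z up along its axis. About 60 g.
- muffin_risen_2: the other risen muffin, the same as muffin_risen_1.
- muffin_flat_1: one of two flat muffins that have not risen: brown, round, 41 mm wide, 22 mm tall, so its top lies 2 mm below the surface of the pan. In one of the four wells, to be left there. Origin: centre of its underside.
- muffin_flat_2: the other flat muffin, the same as muffin_flat_1.
- cooling_rack: wire cooling rack of bright steel, loose, standing on the worktop to the right of the fryer: 160 mm along its x, 220 mm along its y, its flat top 22 mm above the worktop. Origin: centre of its underside, on the worktop.
- oil_bottle: tall dark glass oil bottle, 74 mm wide, 304 mm high, standing close to the right side of the fryer. Bystander. Origin: centre of its underside.
- pepper_mill: turned wooden pepper mill, 58 mm wide, 170 mm high, standing to the left of the fryer. Bystander. Origin: centre of its underside.
- jam_jar: glass jam jar with a black lid, 63 mm wide, 94 mm high, standing just behind the cooling rack. Bystander. Origin: centre of its underside.

How it is judged:
By the outcome, as a careful person would: the job done as asked, in the order asked, and still so for the second after the job is handed in, with the robot touching nothing.
It also fails if it takes over 72 s, if anything falls off the work surface, if the arm or the gripper's body presses on something with over 40 N, if the wrist force passes 120 N, or if a joint passes its speed limit or range.

## Working session

There is one attempt and no reset: what is moved stays moved. The work goes in short steps, Python scripts to look and compute and a tool call to move; the robot and the scene stay as the last step left them, time stands still between calls to the robot, and variables do not carry over. Pictures are saved under pics/ and viewed, at most 10 in all, crops included, and the job is handed in when it is done.

Besides the shell and the picture viewer there is one more tool, called after "Emit:" as a command line: name --argument value ..., lists and objects as JSON in quotes. send_rows: Moves the arm, as the interface text tells. Its arguments: {"type":"object","properties":{"motion":{"type":"string"},"force":{"type":"number"}},"required":["motion"]}

```bash
ls; mkdir -p pics; cat > h.py <<'E'
import numpy as np, cv2
from cell import arm
def grab(n):
    m=arm.camera_model(n); im,d=arm.get_image(n); return m,im,d
def world(m,d,u,v,z=None):
    K=np.array([[m['fx'],0,m['cx']],[0,m['fy'],m['cy']],[0,0,1.]])
    n=cv2.undistortPoints(np.array([[[u,v]]],float),K,np.array(m['D'],float))[0,0]
    V=np.array(m['view']); R,t=V[:3,:3],V[:3,3]; c=-R.T@t; r=R.T@np.array([n[0],n[1],1.])
    if z is None: return c+r*d[int(round(v)),int(round(u))]
    return c+r*(z-c[2])/r[2]
def cloud(m,d):
    K=np.array([[m['fx'],0,m['cx']],[0,m['fy'],m['cy']],[0,0,1.]])
    vv,uu=np.mgrid[0:480,0:640]
    n=cv2.undistortPoints(np.stack([uu,vv],-1).reshape(-1,1,2).astype(float),K,np.array(m['D'],float)).reshape(480,640,2)
    P=np.dstack([n,np.ones((480,640))])*d[...,None]
    V=np.array(m['view']); return (P-V[:3,3])@V[:3,:3]
E
python3 - <<'E'
from h import *
s=arm.observe(); print(s)
for n in ("side","top"):
    m,im,d=grab(n); cv2.imwrite(f'pics/{n}0.png',im); np.savez(f'{n}0.npz',im=im,d=d)
    V=np.array(m['view']); print(n,m['fx'],-V[:3,:3].T@V[:3,3],V[2,:3])
E
```

```text
pics
{'clock': 0.0, 'joints': array([-1.33758407,  0.43522293,  0.02497313,  1.57406218, -0.01161226,
        1.13399068, -0.07512913]), 'dq': array([ 1.85726443e-03, -1.22094943e-03,  3.88306007e-05,  1.72425344e-03,
        5.81966360e-05, -1.39118147e-03, -6.31024687e-04]), 'joint_efforts': array([-1.01140125e-03, -6.67847300e+01,  9.84264202e-01, -3.14461362e+01,
       -6.07031467e-02,  4.27524280e-02,  1.86685816e-04]), 'position': array([0.20587205, 0.58970609, 0.29145843]), 'ee_rot': array([-5.25156807e-01, -3.09725671e+00,  2.40729201e-03]), 'force': array([0.19365762, 0.13364873, 0.27870536]), 'ft_torque': array([ 0.02723582, -0.02100156,  0.01051748]), 'gripper_force': 0.0, 'width': 1.000161554748008}
side 499.0548786642333 [ 1.26080791 -1.12106078  0.84748516] [-0.42976118  0.75109497 -0.50116034]
top 580.7316797162238 [-0.41738853 -0.17472853  1.4409061 ] [ 0.61168254  0.09219266 -0.78571304]
```

View pics/top0.png

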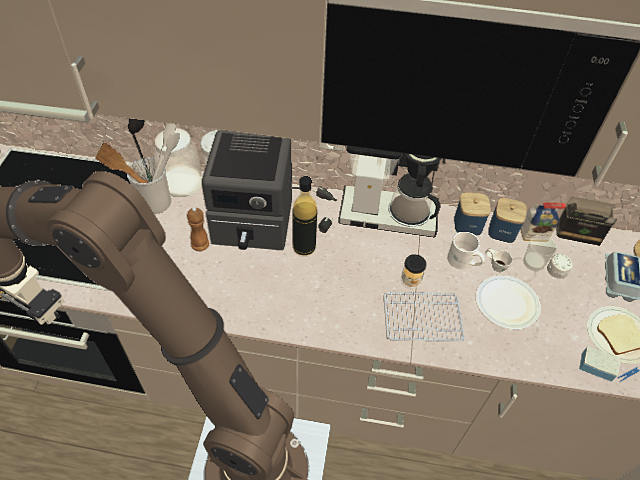

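View pics/side0.png

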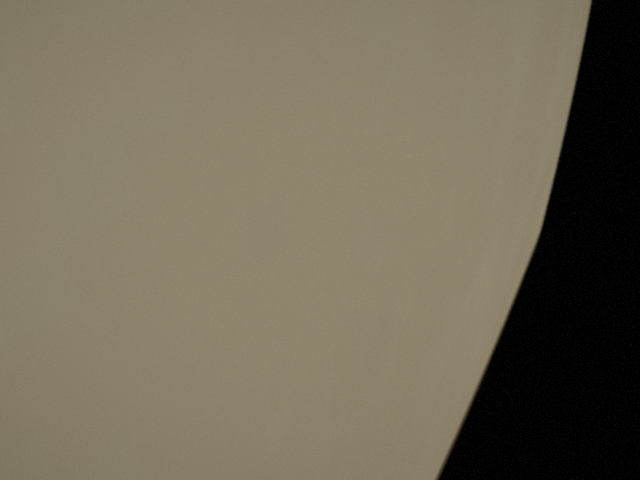

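The top view shows the fryer with its handle at about (244,238), the mill at (198,230), the bottle at (305,222), the jar at (413,270) and the rack at (423,316). The side camera is blocked, so it shows nothing useful.

```bash
python3 - <<'E'
from h import *
m=arm.camera_model('top'); z=np.load('top0.npz'); P=cloud(m,z['d']); im=z['im']
for n,(u,v) in dict(handle_tip=(243,242),handle=(244,236),front_l=(215,230),front_r=(283,232),front_l2=(215,238),front_r2=(283,240),ctl_l=(212,200),ctl_r=(285,205),mill=(198,212),bottle=(305,182),jar=(413,260),rackTL=(387,294),table=(340,290)).items(): print(n,P[v,u].round(3))
def reg(u0,u1,v0,v1,zlo,zhi):
    p=P[v0:v1,u0:u1].reshape(-1,3); p=p[(p[:,2]>zlo)&(p[:,2]<zhi)]; return p
# drawer front plane
a=P[222:240,212:232].reshape(-1,3); b=P[224:242,262:284].reshape(-1,3); f=np.vstack([a,b]); f=f[(f[:,2]>.03)&(f[:,2]<.16)]
from numpy.linalg import lstsq
c=lstsq(np.c_[f[:,1],np.ones(len(f))],f[:,0],rcond=None)[0]; print('front x = %.3f y + %.3f'%tuple(c), 'yaw',np.degrees(np.arctan(-c[0])))
hd=P[225:250,233:256].reshape(-1,3); fr=c[0]*hd[:,1]+c[1]; hh=hd[(hd[:,0]<fr-.012)&(hd[:,2]>.05)]; print('handle',len(hh),hh.min(0),hh.max(0),np.median(hh,0))
top=reg(200,295,125,200,.285,.32); print('fryer top',top.min(0),top.max(0)); 
r=cv2.minAreaRect(top[:,:2].astype(np.float32)); print(r)
for n,a,zz in (('mill',(185,212,200,255),(.02,.25)),('bottle',(290,320,172,258),(.02,.33)),('jar',(398,430,250,290),(.02,.12))):
    p=reg(*a,*zz); print(n,np.percentile(p,2,axis=0).round(3),np.percentile(p,98,axis=0).round(3))
p=P[285:345,375:470]; w=(p[...,2]>.012)&(p[...,2]<.04); q=p[w]; print('rack',len(q),q.min(0),q.max(0),cv2.minAreaRect(q[:,:2].astype(np.float32)))
cv2.imwrite('pics/crop1.png',cv2.resize(im[120:350,180:480],None,fx=2.6,fy=2.6,interpolation=cv2.INTER_CUBIC))
E
```

```text
handle_tip [0.595 0.169 0.117]
handle [0.622 0.173 0.111]
front_l [0.635 0.266 0.102]
front_r [0.665 0.064 0.103]
front_l2 [0.638 0.272 0.059]
front_r2 [0.658 0.064 0.073]
ctl_l [0.639 0.261 0.231]
ctl_r [0.718 0.068 0.164]
mill [0.651 0.316 0.155]
bottle [0.684 0.004 0.307]
jar [ 0.64  -0.327  0.092]
rackTL [ 0.568 -0.268  0.003]
table [ 0.559 -0.129 -0.   ]
front x = -0.078 y + 0.662 yaw 4.458914592435406
handle 177 [-0.41738853 -0.17472853  0.08337614] [0.63559754 0.19682682 1.4409061 ] [0.60698884 0.17202348 0.11035659]
fryer top [0.63607228 0.06495513 0.28500047] [0.87084704 0.30313568 0.31257531]
((0.7560324668884277, 0.18486565351486206), (0.2279927134513855, 0.22996489703655243), 3.6785318851470947)
mill [0.624 0.272 0.025] [0.659 0.35  0.22 ]
bottle [ 0.657 -0.029  0.024] [0.969 0.082 0.304]
jar [ 0.598 -0.362  0.023] [ 0.656 -0.304  0.098]
rack 1311 [ 0.40776378 -0.49073817  0.01202281] [ 0.63249617 -0.25849432  0.03003775] ((0.5179553031921387, -0.377355694770813), (0.19486422836780548, 0.23085269331932068), 9.146230697631836)
```

View pics/crop1.png

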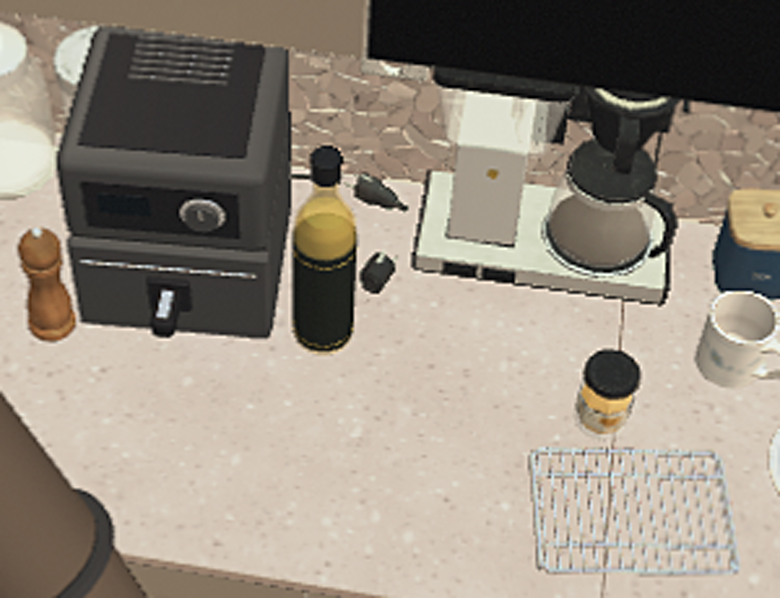

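The fryer is yawed about 4°. Its handle is near (0.605, 0.174) and 0.098 m high, and all the objects are located well enough to start. I'll move to a standoff in front of the handle and look from there.

Emit:
send_rows --motion "0 0.033 -0.0525 0 0 0 2.9; 0 0.033 -0.0525 0 0 0 2.9; 0 0.033 -0.0525 0 0 0 2.9; 0 0.033 -0.0525 0 0 0 2.9"

```text
clock: 0.6
position: [0.3387, 0.3781, 0.2921]
ee_rot: [0.207, 3.135, -0.0]
force: [0.4, -0.5, 0.1]
width: 0.999
gripper_force: 0.0
```

Emit:
send_rows --motion "0 0.033 -0.0525 0 0 0 2.9; 0 0.033 -0.0525 0 0 0 2.9; 0 0.033 -0.0525 0 0 0 2.9; 0 0.033 -0.0525 0 0 0 2.9; 0 0 0 0 0 0 0"

```text
clock: 1.23
position: [0.4721, 0.1648, 0.2921]
ee_rot: [-0.095, 3.139, -0.003]
force: [0.1, 1.4, 0.2]
width: 1.002
gripper_force: 0.0
```

```bash
python3 - <<'E'
from h import *
s=arm.observe(); print(s['clock'],s['position'],s['ee_rot'],s['joints'].round(2))
m,im,d=grab('wrist'); V=np.array(m['view']); print(-V[:3,:3].T@V[:3,3],V[:3,:3].round(2)); P=cloud(m,d)
np.savez('w1.npz',im=im,d=d,P=P)
cv2.imwrite('pics/w1.png',im)
m,im,d=grab('side'); cv2.imwrite('pics/s1.png',im); print('side mean',im.std(), np.median(d))
# rack corners from top picture, wires' top z=.022
m=arm.camera_model('top')
for c in ((383.8,293.8),(456.2,293.8),(463.8,340),(388.5,340)): print(world(m,None,*c,z=.022).round(3))
# rims of bystanders: bases
z=np.load('top0.npz'); Pt=cloud(m,z['d'])
for n,(u0,u1,v0,v1),(a,b),r in (('bottle',(285,325,172,262),(.03,.18),.037),('mill',(185,213,200,256),(.01,.04),.029),('jar',(395,432,250,292),(.03,.07),.0315)):
    p=Pt[v0:v1,u0:u1].reshape(-1,3); p=p[(p[:,2]>a)&(p[:,2]<b)]; 
    print(n,len(p),'y',np.percentile(p[:,1],[3,50,97]).round(3),'xmin',np.percentile(p[:,0],[3,10]).round(3))
E
```

```text
1.225 [0.47213369 0.16480975 0.29214534] [-9.54158301e-02  3.13949750e+00 -3.13864478e-03] [-0.58  0.23  0.17  1.88 -0.04  1.03  1.23]
[0.40690444 0.16005689 0.3837823 ] [[-0.06  1.   -0.  ]
 [ 0.97  0.06  0.25]
 [ 0.25  0.01 -0.97]]
side mean 48.424697786130366 0.28504694
[ 0.554 -0.258  0.022]
[ 0.593 -0.469  0.022]
[ 0.441 -0.493  0.022]
[ 0.403 -0.285  0.022]
bottle 1316 y [-0.03   0.012  0.08 ] xmin [0.658 0.66 ]
mill 123 y [0.287 0.319 0.354] xmin [0.622 0.624]
jar 174 y [-0.362 -0.33  -0.304] xmin [0.598 0.6  ]
```

View pics/w1.png

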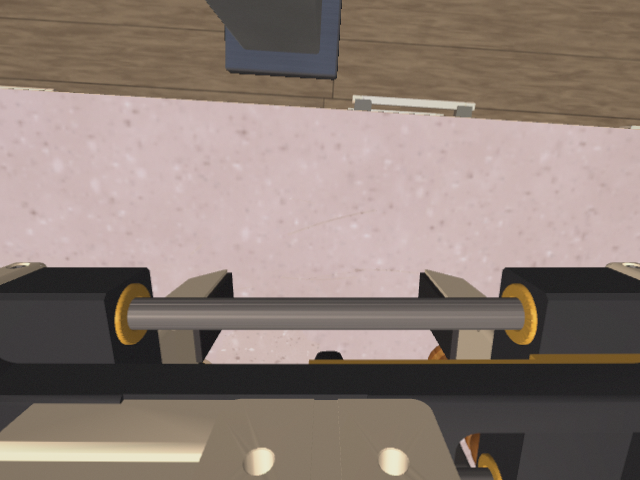

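The wrist view shows the handle tip at about (328,355), and the gripper hides everything beyond it. I'll cast a ray to that point and check the side camera.

```bash
python3 - <<'E'
from h import *
m=arm.camera_model('wrist')
z=np.load('w1.npz'); im=z['im']
for u in (316,328,342): print(u,z['P'][356,u].round(4), world(m,None,u,357,z=.11).round(4))
E
```

```text
316 [0.5963 0.162  0.0935] [0.5839 0.1678 0.11  ]
328 [0.5925 0.1732 0.0983] [0.5832 0.1786 0.11  ]
342 [ 0.6562  0.1956 -0.0013] [0.5824 0.1912 0.11  ]
```

View pics/s1.png

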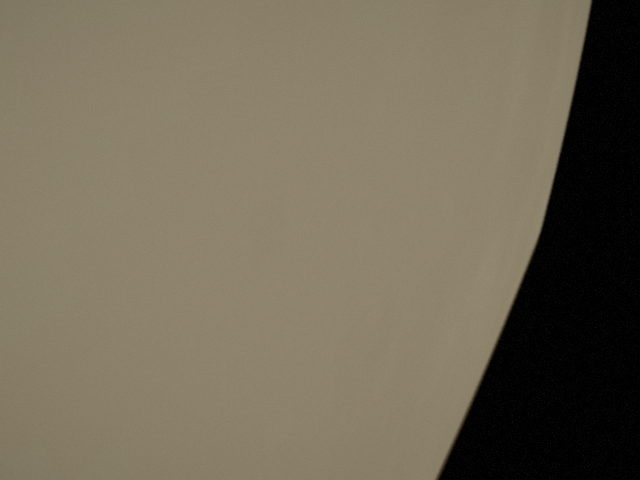

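The side camera stays blocked. The handle tip is near x=0.59, y=0.173. I'll descend in front of it, advance and grip.

Emit:
send_rows --motion "0 0.019 0.001 -0.049 0 0 0; 0 0.019 0.001 -0.049 0 0 0; 0 0.019 0.001 -0.049 0 0 0.5; 0 0.035 0.002 0 0 0 0; 0 0.035 0.003 0 0 0 0"

```text
clock: 1.95
position: [0.5965, 0.1804, 0.144]
ee_rot: [0.126, -3.137, -0.001]
force: [1.0, 0.6, -0.2]
width: 0.999
gripper_force: 0.0
```

Emit:
send_rows --motion "1 0 0 0 0 0 0; 1 0 0 0 0 0 0; 1 0 0 0 0 0 0; 1 0 0 0 0 0 0; 1 0 0 0 0 0 0" --force 20

```text
clock: 2.58
position: [0.5967, 0.1782, 0.1455]
ee_rot: [-0.122, 3.139, 0.0]
force: [0.8, -0.3, -0.4]
width: 0.51
gripper_force: 0.0
```

Emit:
send_rows --motion "1 0 -0.004 0 0 0 0; 1 0 0 0 0 0 0; 1 0 0 0 0 0 0; 1 0 0 0 0 0 0; 1 0 0 0 0 0 0"

```text
clock: 3.2
position: [0.5969, 0.1746, 0.1453]
ee_rot: [0.123, -3.139, -0.001]
force: [-1.2, 3.6, 0.1]
width: 0.305
gripper_force: 20.0
```

Emit:
send_rows --motion "1 -0.015 -0.001 0 0 0 0; 1 -0.03 -0.0022 0 0 0 0; 1 -0.03 -0.0022 0 0 0 0; 1 -0.03 -0.0022 0 0 0 0; 1 -0.025 -0.002 0 0 0 0"

```text
clock: 3.82
position: [0.4668, 0.1647, 0.1453]
ee_rot: [-0.122, 3.137, 0.001]
force: [3.2, 5.3, -7.9]
width: 0.305
gripper_force: 20.0
```

Emit:
send_rows --motion "1 -0.012 -0.001 0 0 0 0; 1 -0.006 -0.0005 0 0 0 0; 1 0 0 0 0 0 0"

```text
clock: 4.2
position: [0.4487, 0.1632, 0.1452]
ee_rot: [0.123, -3.138, -0.0]
force: [-4.1, 4.9, 0.2]
width: 0.305
gripper_force: 20.0
```

Emit:
send_rows --motion "0 0 0 0 0 0 0; 0 0 0 0 0 0 0; 0 0 0 0 0 0 0; 0 0 0 0 0 0 0; 0 0 0 0.03 0 0 0"

```text
clock: 4.82
position: [0.4479, 0.1624, 0.1741]
ee_rot: [0.122, -3.136, 0.003]
force: [1.2, 1.0, -0.2]
width: 0.8
gripper_force: 0.0
```

Emit:
send_rows --motion "0 0 0 0.06 0 0 0; 0 0 0.02 0.06 0 0 0; 0 -0.02 0.06 0.02 0 0 0; 0 -0.02 0.06 0 0 0 0; 0 -0.02 0.06 0 0 0 0"

```text
clock: 5.45
position: [0.39, 0.3594, 0.314]
ee_rot: [-0.121, 3.138, 0.001]
force: [0.7, 0.2, 0.6]
width: 0.999
gripper_force: 0.0
```

Emit:
send_rows --motion "0 -0.02 0.06 0 0 0 0; 0 -0.02 0.06 0 0 0 0; 0 0 0 0 0 0 0"

```text
clock: 5.82
position: [0.3473, 0.4813, 0.3126]
ee_rot: [0.135, -3.137, -0.002]
force: [-0.1, -0.3, -0.9]
width: 1.003
gripper_force: 0.0
```

```bash
python3 - <<'E'
from h import *
m,im,d=grab('top'); np.savez('top1.npz',im=im,d=d)
K=np.array([[m['fx'],0,m['cx']],[0,m['fy'],m['cy']],[0,0,1.]]); V=np.array(m['view'])
px,_=cv2.projectPoints(np.array([[.575,.172,.14]]),cv2.Rodrigues(V[:3,:3])[0],V[:3,3],K,np.array(m['D'])); print(px)
u,v=px[0,0].astype(int)
cv2.imwrite('pics/t1.png',cv2.resize(im[v-60:v+60,u-80:u+80],None,fx=5,fy=5,interpolation=cv2.INTER_CUBIC)); print(u-80,v-60)
E
```

```text
[[[239.70848978 242.13565242]]]
159 182
```

View pics/t1.png

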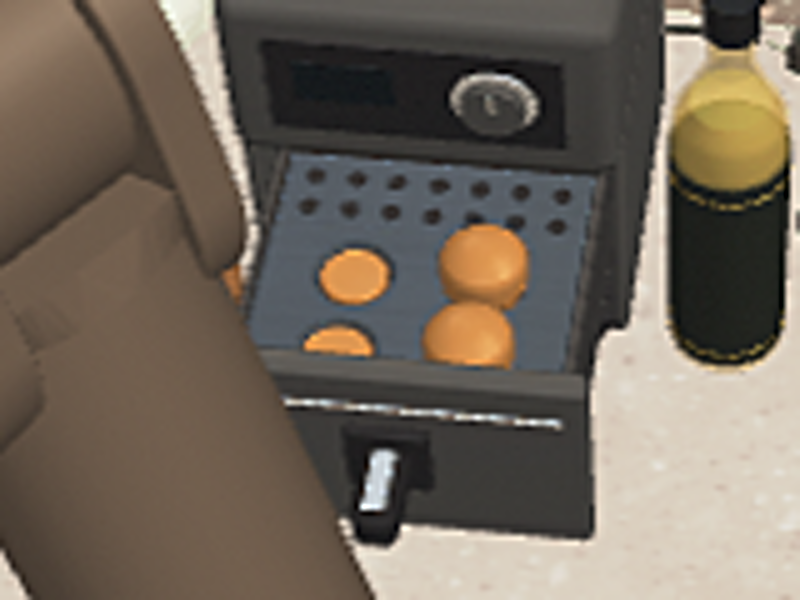

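The right-hand column (-y) holds the two risen muffins, at about (485,262) and (468,340) in the crop. The two flat ones are on the left. The drawer is fully out. Next I'll work out the centres.

```bash
python3 - <<'E'
from h import *
from scipy.optimize import least_squares
m=arm.camera_model('top'); z=np.load('top1.npz'); P=cloud(m,z['d']); im=z['im']
hsv=cv2.cvtColor(im,cv2.COLOR_BGR2HSV); M=cv2.inRange(hsv,(5,110,90),(22,255,255))
n,l,st,ce=cv2.connectedComponentsWithStats(M[182:302,159:319])
for i in range(1,n):
    if st[i,4]<40: continue
    p=P[182:302,159:319][l==i]; p=p[np.abs(p[:,2]-.13)<.05]; print(st[i],ce[i]+[159,182],np.percentile(p,[3,97],axis=0).round(3).tolist())
# circle outlines in crop px -> rays at crown mid height (widest, z=.132)
for nm,(a,b,c,dd) in dict(rear=(440,529,225,305),front=(423,515,300,385)).items():
    u=(a+b)/2/5+159; vtop=c/5+182
    # centre: silhouette top ray tangent at dome; centre column at crown height
    print(nm,[world(m,None,x/5+159,(c+45)/5+182,z=.135).round(4).tolist() for x in (a,(a+b)/2,b)])
    u0,v0=int((a+b)/2/5+159),int((c+35)/5+182); q=P[v0-7:v0+8,u0-8:u0+9].reshape(-1,3)
    q=q[(q[:,2]>.141)&(q[:,2]<.17)]; print('apex',np.sort(q[:,2])[-5:].round(3),'n',len(q), 'mean of top', q[q[:,2]>np.percentile(q[:,2],70)].mean(0).round(4))
# flat centres
for x,y,zz in ((355,276,.116),): print('flat rear',world(m,None,x/5+159,y/5+182,z=zz).round(4))
print('drawer top corner R/L', world(m,None,590/5+159,378/5+182,z=.168).round(4), 'handle tip top',world(m,None,378/5+159,512/5+182,z=.113).round(4))
# drawer front plane
f=P[268:288,159+110//5*0+62:159+116].reshape(-1,3)
f=np.vstack([P[268:284,248:275].reshape(-1,3)]); f=f[(f[:,2]>.03)&(f[:,2]<.15)]; print('front',np.median(f,0).round(4))
w=P[182+20:182+29,159+48:159+125].reshape(-1,3); w=w[(w[:,2]>.18)&(w[:,2]<.29)]; A=np.c_[w[:,1],np.ones(len(w))]; print('wall',np.linalg.lstsq(A,w[:,0],rcond=None)[0], len(w))
E
```

```text
[134  13  24  25 376] [304.8643617  208.38297872] [[0.661, -0.028, 0.176], [0.693, 0.015, 0.18]]
[ 84  45  22  29 443] [254.23250564 241.03386005] [[0.536, 0.109, 0.127], [0.628, 0.154, 0.156]]
[ 64  50  14  11 123] [229.61788618 237.00813008] [[0.591, 0.197, 0.105], [0.628, 0.231, 0.121]]
[61 65 14  6 61] [226.63934426 249.98360656] [[0.543, 0.192, 0.106], [0.571, 0.225, 0.13]]
rear [[0.6048, 0.1581, 0.135], [0.6096, 0.1328, 0.135], [0.6143, 0.1074, 0.135]]
apex [0.157 0.157 0.158 0.158 0.159] n 178 mean of top [0.6102 0.1345 0.1536]
front [[0.5495, 0.1547, 0.135], [0.5543, 0.129, 0.135], [0.5592, 0.1034, 0.135]]
apex [0.169 0.169 0.169 0.17  0.17 ] n 211 mean of top [0.5325 0.128  0.1606]
flat rear [0.6061 0.2109 0.116 ]
drawer top corner R/L [0.5197 0.0509 0.168 ] handle tip top [0.4477 0.1569 0.113 ]
front [0.505  0.0964 0.0919]
wall [-0.08156456  0.66064956] 689
```

Centre estimates: front muffin (0.556, 0.131), rear muffin (0.613, 0.135), and the wall at x≈0.65. I'll tilt the tool 12°, so its body clears the wall, and hover above the front muffin for a wrist view.

Emit:
send_rows --motion "0 0.0284 -0.05 0 0 0 0; 0 0.0284 -0.05 0 0 0 0; 0 0.0284 -0.05 0 0 0 0; 0 0.0284 -0.05 0 0.25 -3 0; 0 0.0284 -0.05 -0.003 0.25 -3 0"

```text
clock: 6.5
position: [0.4942, 0.2227, 0.3107]
ee_rot: [-0.114, 3.032, 0.006]
force: [0.6, 0.1, 0.6]
width: 0.998
gripper_force: 0.0
```

Emit:
send_rows --motion "0 0.0284 -0.05 -0.005 0.25 -3 0; 0 0.0284 -0.05 -0.005 0.25 -3 0; 0 0 0 0 0 0 0; 0 0 0 0 0 0 0"

```text
clock: 7.0
position: [0.5495, 0.1255, 0.3004]
ee_rot: [-0.111, 2.93, 0.014]
force: [0.2, 0.2, -0.4]
width: 1.002
gripper_force: 0.0
```

```bash
python3 - <<'E'
from h import *
s=arm.observe(); print(s['clock'],s['position'],s['ee_rot'])
R=cv2.Rodrigues(s['ee_rot'])[0]; print('tool z',R[:,2].round(3),'tool y',R[:,1].round(3),'grasp',(s['position']+.047*R[:,2]).round(4))
m,im,d=grab('wrist'); P=cloud(m,d); np.savez('w2.npz',im=im,d=d,P=P)
import pickle; pickle.dump(m,open('w2.pkl','wb'))
cv2.imwrite('pics/w2.png',im)
hsv=cv2.cvtColor(im,cv2.COLOR_BGR2HSV); M=cv2.inRange(hsv,(5,110,60),(22,255,255))
n,l,st,ce=cv2.connectedComponentsWithStats(M)
for i in range(1,n):
    if st[i,4]<300: continue
    p=P[l==i]; p=p[np.abs(p[:,2]-.13)<.05]; print(st[i],ce[i].round(0),np.percentile(p,[2,98],axis=0).round(3).tolist() if len(p) else '')
E
```

```text
7.0 [0.54949343 0.12549422 0.30044476] [-0.11123305  2.93007628  0.01360438]
tool z [ 0.207  0.017 -0.978] tool y [-0.076  0.997  0.001] grasp [0.5592 0.1263 0.2545]
[ 300  172   70  126 6870] [333. 235.] [[0.534, 0.11, 0.128], [0.625, 0.157, 0.153]]
[ 403  173   52   50 1960] [428. 198.] [[0.535, 0.191, 0.105], [0.571, 0.227, 0.117]]
[488 236  37  61 873] [503. 264.] [[0.58, 0.272, 0.081], [0.664, 0.315, 0.124]]
[ 398  240   46   42 1376] [419. 259.] [[0.592, 0.195, 0.109], [0.628, 0.231, 0.116]]
[ 114  283   37   62 1081] [129. 313.] 
[ 501  283   37   62 1020] [522. 312.] 
[ 309  354  331   10 2094] [507. 360.] 
[478 453  25  27 343] [489. 465.]
```

View pics/w2.png

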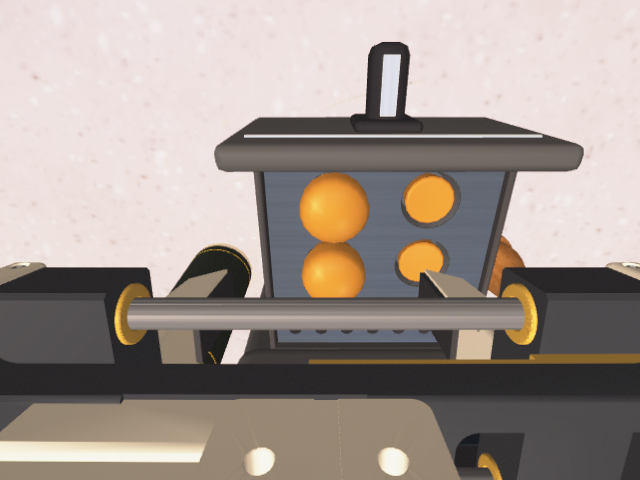

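The wrist view shows the risen muffins at (334,208) and (334,273), and the flat ones at (430,199) and (420,262). I'll cast rays to check the centres against the flat wells.

```bash
python3 - <<'E'
from h import *
import pickle; m=pickle.load(open('w2.pkl','rb')); P=np.load('w2.npz')['P']
for n,u,v,z in (('front',334,208,.136),('rear',334,273,.136),('flatF',430,199,.116),('flatR',420,262,.116)):
    print(n,world(m,None,u,v,z=z).round(4), 'depth top',np.median(P[v-5:v+6,u-5:u+6,:].reshape(-1,3),0).round(4))
print([world(m,None,u,208,z=.136).round(4).tolist() for u in (300,369)],[world(m,None,u,273,z=.136).round(4).tolist() for u in (303,365)])
E
```

```text
front [0.5581 0.1319 0.136 ] depth top [0.5518 0.131  0.1525]
rear [0.615  0.1368 0.136 ] depth top [0.6054 0.1357 0.1514]
flatF [0.5523 0.2092 0.116 ] depth top [0.5529 0.2099 0.1143]
flatR [0.6105 0.2127 0.116 ] depth top [0.6118 0.2132 0.1143]
[[0.56, 0.1065, 0.136], [0.5562, 0.1581, 0.136]] [[0.6169, 0.1114, 0.136], [0.6131, 0.1623, 0.136]]
```

Emit:
send_rows --motion "0 -0.001 0.005 -0.05 0 0 0; 0 -0.001 0 -0.04 0 0 0; 0 0 0 -0.02 0 0 0; 0 0 0 0 0 0 0"

```text
clock: 7.55
position: [0.5466, 0.1325, 0.189]
ee_rot: [-0.117, 2.933, 0.013]
force: [-0.4, -0.0, 0.4]
width: 1.0
gripper_force: 0.0
```

Emit:
send_rows --motion "1 0 0 0 0 0 0; 1 0 0 0 0 0 0; 1 0 0 0 0 0 0; 1 0 0 0 0 0 0; 1 0 0 0 0 0 0" --force 6

```text
clock: 8.18
position: [0.548, 0.1315, 0.1907]
ee_rot: [-0.114, 2.929, 0.014]
force: [-0.5, -0.5, 1.7]
width: 0.565
gripper_force: 6.0
```

Gripped at 52 mm. Now I'll lift and carry it to the right-hand half of the rack.

Emit:
send_rows --motion "1 0 0 0.015 0 0 0; 1 0 0 0.03 0 0 0; 1 0 0 0.035 0 0 0; 1 0 0 0.03 0 0 0; 1 -0.005 -0.02 0.005 0 0 0" --force 8

```text
clock: 8.8
position: [0.5439, 0.1129, 0.3088]
ee_rot: [-0.117, 2.925, 0.017]
force: [0.1, -1.5, -1.8]
width: 0.567
gripper_force: 8.0
```

Emit:
send_rows --motion "1 -0.007 -0.04 0 0 0 0; 1 -0.007 -0.05 0 0 0 0; 1 -0.006 -0.055 0 0 0 0; 1 -0.005 -0.055 0 0 0 0; 1 -0.005 -0.055 0 0 0 0"

```text
clock: 9.43
position: [0.5124, -0.1452, 0.3066]
ee_rot: [-0.114, 2.928, 0.014]
force: [0.9, -0.7, -1.4]
width: 0.565
gripper_force: 8.0
```

Emit:
send_rows --motion "1 -0.005 -0.055 0 0 0 0; 1 -0.005 -0.055 0 0 0 0; 1 -0.005 -0.055 0 0 0 0; 1 -0.005 -0.05 0 0 0 0; 1 0 -0.04 0 0 0 0"

```text
clock: 10.05
position: [0.4919, -0.4009, 0.3064]
ee_rot: [-0.112, 2.929, 0.013]
force: [0.3, 0.8, -0.5]
width: 0.564
gripper_force: 8.0
```

Emit:
send_rows --motion "1 0 -0.02 0 0 0 0; 1 0 -0.0125 0 0 0 0; 1 0 0 0 0 0 0; 1 0 0 0 0 0 0"

```text
clock: 10.55
position: [0.4935, -0.4295, 0.3054]
ee_rot: [-0.116, 2.929, 0.015]
force: [-0.1, -0.9, -0.4]
width: 0.564
gripper_force: 8.0
```

```bash
python3 - <<'E'
from h import *
s=arm.observe(); print(s['clock'],s['position'],s['ee_rot'],s['width'],s['joints'].round(2))
R=cv2.Rodrigues(s['ee_rot'])[0]; print('grasp',(s['position']+.047*R[:,2]).round(4))
import pickle
m,im,d=grab('wrist'); P=cloud(m,d); np.savez('w3.npz',im=im,d=d,P=P); pickle.dump(m,open('w3.pkl','wb'))
cv2.imwrite('pics/w3.png',im)
E
```

```text
10.55 [ 0.4934512  -0.42950829  0.30542547] [-0.11641985  2.92907546  0.0154298 ] 0.564054767598177 [ 0.41  0.42  0.42  1.62 -0.39  1.03  2.62]
grasp [ 0.5032 -0.4286  0.2595]
```

View pics/w3.png

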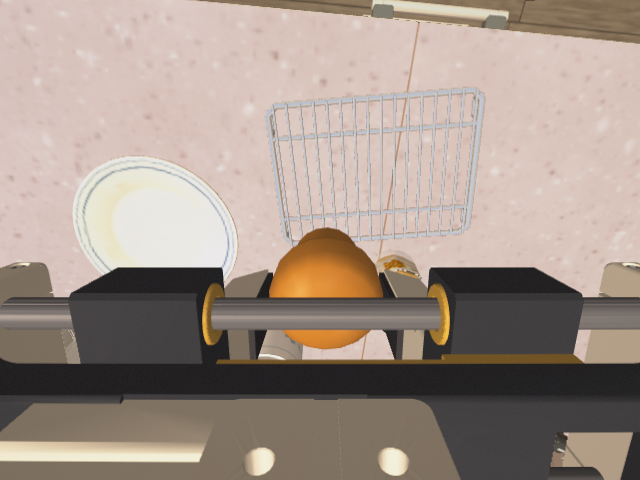

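The muffin is held at (326,290). The rack corners are at (268,108), (483,92), (468,232) and (287,240).

```bash
python3 - <<'E'
from h import *
import pickle; m=pickle.load(open('w3.pkl','rb')); z=np.load('w3.npz'); P=z['P']
c=[world(m,None,u,v,z=.021) for u,v in ((268,108),(483,92),(468,232),(287,240))]
for x in c: print(x.round(4))
print('centre',np.mean(c,0).round(4))
r=P[100:235,285:465].reshape(-1,3); h=np.histogram(r[:,2],bins=np.arange(-.01,.04,.004)); print(h[0],h[1].round(3))
mm=arm.camera_model('top');K=np.array([[mm['fx'],0,mm['cx']],[0,mm['fy'],mm['cy']],[0,0,1.]])
q=P[250:295,290:365].reshape(-1,3); print('muffin crown top',q[(q[:,2]>.2)][:,2].max(), np.percentile(q[q[:,2]>.2],[2,98],axis=0).round(3))
# two-view rack height: top corner rays vs wrist rays
mt=mm
def ray(m,u,v):
    a=world(m,None,u,v,z=0.); b=world(m,None,u,v,z=.1); return a,(b-a)/np.linalg.norm(b-a)
for (a,b) in (((268,108),(463.8,340)),((483,92),(388.5,340)),((468,232),(383.8,293.8)),((287,240),(456.2,293.8))):
    p,d1=ray(m,*a); q,d2=ray(mt,*b); A=np.c_[d1,-d2]; t=np.linalg.lstsq(A,q-p,rcond=None)[0]; print('tri',((p+t[0]*d1+q+t[1]*d2)/2).round(4))
E
```

```text
[ 0.4481 -0.4901  0.021 ]
[ 0.4169 -0.2822  0.021 ]
[ 0.5655 -0.2574  0.021 ]
[ 0.5922 -0.4672  0.021 ]
centre [ 0.5057 -0.3742  0.021 ]
[   31  2391 14848    39     7     2   875  5417   372     0     0     0] [-0.01  -0.006 -0.002  0.002  0.006  0.01   0.014  0.018  0.022  0.026
  0.03   0.034  0.038]
muffin crown top 0.38129314797889213 [[ 0.479 -0.445  0.247]
 [ 0.493 -0.415  0.266]]
tri [ 0.4492 -0.494   0.0079]
tri [ 0.4138 -0.2823  0.0111]
tri [ 0.5639 -0.2569  0.0148]
tri [ 0.5868 -0.4667  0.0311]
```

Emit:
send_rows --motion "1 0.007 0 -0.04 0 0 0; 1 0 0 -0.05 0 0 0; 1 0 0 -0.05 0 0 0; 1 0 0 -0.03 0 0 0; 1 0 0 -0.012 0 0 0"

```text
clock: 11.22
position: [0.4996, -0.4295, 0.1217]
ee_rot: [-0.115, 2.931, 0.017]
force: [-0.9, -1.1, 0.0]
width: 0.562
gripper_force: 8.0
```

Emit:
send_rows --motion "1 0 0 -0.003 0 0 0; 1 0 0 0 0 0 0; 1 0 0 0 0 0 0"

```text
clock: 11.6
position: [0.5005, -0.4314, 0.1218]
ee_rot: [-0.114, 2.928, 0.012]
force: [-0.2, -0.3, -0.6]
width: 0.563
gripper_force: 8.0
```

Emit:
send_rows --motion "1 0 0 -0.002 0 0 0; 1 0 0 0 0 0 0; 1 0 0 0 0 0 0"

```text
clock: 11.98
position: [0.5001, -0.4311, 0.1187]
ee_rot: [-0.114, 2.929, 0.013]
force: [-0.6, 0.5, 0.9]
width: 0.562
gripper_force: 8.0
```

Emit:
send_rows --motion "1 0 0 -0.0015 0 0 0; 1 0 0 0 0 0 0; 1 0 0 0 0 0 0"

```text
clock: 12.35
position: [0.5003, -0.4311, 0.1179]
ee_rot: [-0.114, 2.928, 0.013]
force: [-2.0, 0.6, 8.2]
width: 0.566
gripper_force: 8.0
```

Contact felt at TCP z=0.118. I'll ease up slightly, open and retreat.

Emit:
send_rows --motion "1 0 0 0.001 0 0 0; 0.35 0 0 0 0 0 0; 0.25 0 0 0 0 0 0; 0.25 0 0 0 0 0 0"

```text
clock: 12.85
position: [0.4998, -0.431, 0.1177]
ee_rot: [-0.114, 2.93, 0.014]
force: [0.9, 0.8, 0.2]
width: 0.745
gripper_force: 0.0
```

Emit:
send_rows --motion "0.2 0 0 0.02 0 0 0; 0.1 0 0 0.05 0 0 0; 0 0 0 0.06 0 0 0; 0 0 0.01 0.06 0 0 0; 0 0.002 0.05 0 0 0 0"

```text
clock: 13.48
position: [0.5026, -0.3752, 0.3135]
ee_rot: [-0.107, 2.922, 0.002]
force: [0.9, 0.7, -1.0]
width: 0.999
gripper_force: 0.0
```

Emit:
send_rows --motion "0 0.004 0.06 0 0 0 0; 0 0.004 0.06 0 0 0 0; 0 0.006 0.06 0 0 0 0; 0 0.006 0.06 0 0 0 0; 0 0.006 0.06 0 0 0 0"

```text
clock: 14.1
position: [0.5278, -0.0691, 0.3081]
ee_rot: [-0.114, 2.929, 0.014]
force: [0.8, -0.7, 0.0]
width: 0.998
gripper_force: 0.0
```

Emit:
send_rows --motion "0 0.008 0.06 0 0 0 0; 0 0.009 0.06 0 0 0 0; 0 0.01 0.05 0 0 0 0; 0 0.01 0.025 0 0 0 0; 0 0.01 0.012 0 0 0 0"

```text
clock: 14.72
position: [0.575, 0.1377, 0.3077]
ee_rot: [-0.117, 2.93, 0.014]
force: [0.5, -0.4, 0.3]
width: 1.0
gripper_force: 0.0
```

Emit:
send_rows --motion "0 0.01 0 0 0 0 0; 0 0.015 0 0 0 0 0; 0 0 0 0 0 0 0"

```text
clock: 15.1
position: [0.6011, 0.1341, 0.3078]
ee_rot: [-0.11, 2.929, 0.012]
force: [0.1, -0.1, -0.4]
width: 0.996
gripper_force: 0.0
```

```bash
python3 - <<'E'
from h import *
s=arm.observe(); print(s['clock'],s['position'],s['ee_rot'],s['width'],s['joints'].round(2))
R=cv2.Rodrigues(s['ee_rot'])[0]; print('grasp',(s['position']+.047*R[:,2]).round(4),'y',R[:,1].round(3))
m,im,d=grab('wrist'); P=cloud(m,d)
hsv=cv2.cvtColor(im,cv2.COLOR_BGR2HSV); M=cv2.inRange(hsv,(5,110,60),(22,255,255))
n,l,st,ce=cv2.connectedComponentsWithStats(M)
for i in range(1,n):
    if st[i,4]<300: continue
    p=P[l==i]; p=p[np.abs(p[:,2]-.13)<.05]; print(st[i],ce[i].round(0),np.percentile(p,[2,98],axis=0).round(3).tolist() if len(p) else '')
b=[i for i in range(1,n) if st[i,4]>1000 and 290<ce[i][0]<350]
for i in b:
  x,y,w,h=st[i,:4]; print('ray',world(m,None,x+w/2,y+w/2,z=.136).round(4))
t=grab('top'); np.savez('top2.npz',im=t[1],d=t[2]); cv2.imwrite('pics/t2.png',cv2.resize(t[1][200:360,180:480],None,fx=2.6,fy=2.6,interpolation=cv2.INTER_CUBIC))
E
```

```text
15.1 [0.60114726 0.13413994 0.30778224] [-0.10988903  2.92918297  0.01241871] 0.9958340137318823 [-0.42  0.31  0.12  1.75  0.02  0.88  1.32]
grasp [0.6109 0.1349 0.2618] y [-0.075  0.997  0.001]
[ 402  104   55   55 2328] [429. 130.] [[0.536, 0.191, 0.102], [0.572, 0.227, 0.117]]
[ 294  177   68   68 3616] [328. 211.] [[0.592, 0.113, 0.13], [0.637, 0.159, 0.153]]
[ 396  177   49   49 1838] [420. 201.] [[0.593, 0.196, 0.104], [0.629, 0.231, 0.117]]
[ 489  191   98   77 3693] [529. 240.] [[0.631, 0.307, 0.082], [0.661, 0.34, 0.153]]
[ 114  283   37   62 1076] [129. 313.] 
[ 501  283   37   62 1012] [521. 312.] 
[ 309  354  331   10 2119] [506. 360.] 
[478 453  25  27 345] [489. 465.] 
ray [0.6156 0.1364 0.136 ]
```

View pics/t2.png

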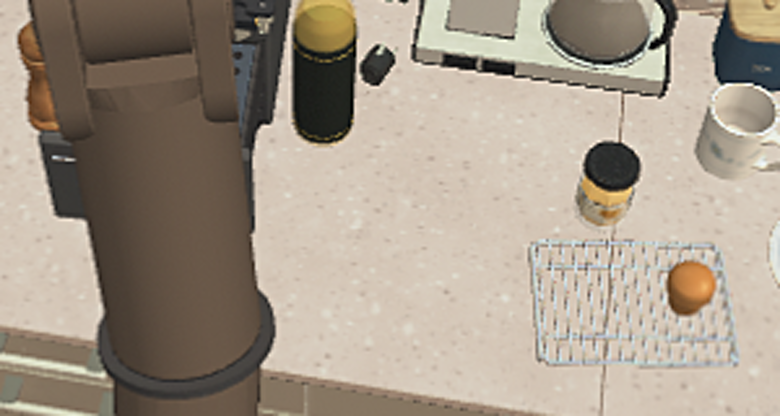

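Muffin 1 stands upright on the rack, at about (690,287) in the crop. Now the rear one.

Emit:
send_rows --motion "0 0.002 0.001 -0.045 0 0 0; 0 0 0 -0.045 0 0 0; 0 0 0 -0.028 0 0 0; 0 0 0 0 0 0 0"

```text
clock: 15.7
position: [0.6003, 0.1363, 0.1879]
ee_rot: [-0.114, 2.934, 0.012]
force: [-0.6, 0.4, -0.2]
width: 1.001
gripper_force: 0.0
```

Emit:
send_rows --motion "1 0 0 0 0 0 0; 1 0 0 0 0 0 0; 1 0 0 0 0 0 0; 1 0 0 0 0 0 0; 1 0 0 0 0 0 0" --force 8

```text
clock: 16.32
position: [0.6021, 0.1369, 0.1902]
ee_rot: [-0.114, 2.929, 0.014]
force: [0.4, -0.6, 0.2]
width: 0.559
gripper_force: 8.0
```

Emit:
send_rows --motion "1 0 0 0.015 0 0 0; 1 0 0 0.03 0 0 0; 1 0 0 0.035 0 0 0; 1 -0.005 0 0.03 0 0 0; 1 -0.02 -0.01 0.005 0 0 0"

```text
clock: 16.95
position: [0.5781, 0.1278, 0.3083]
ee_rot: [-0.115, 2.924, 0.016]
force: [-0.2, -0.0, -1.9]
width: 0.563
gripper_force: 8.0
```

Emit:
send_rows --motion "1 -0.03 -0.03 0 0 0 0; 1 -0.025 -0.045 0 0 0 0; 1 -0.01 -0.055 0 0 0 0; 1 -0.006 -0.055 0 0 0 0; 1 -0.006 -0.055 0 0 0 0"

```text
clock: 17.58
position: [0.4995, -0.1146, 0.3062]
ee_rot: [-0.115, 2.928, 0.014]
force: [1.1, -0.1, -0.6]
width: 0.562
gripper_force: 8.0
```

Emit:
send_rows --motion "1 -0.006 -0.055 0 0 0 0; 1 -0.006 -0.055 0 0 0 0; 1 -0.004 -0.05 0 0 0 0; 1 0 -0.035 0 0 0 0; 1 0 -0.014 0 0 0 0"

```text
clock: 18.2
position: [0.4833, -0.3243, 0.3057]
ee_rot: [-0.11, 2.929, 0.012]
force: [0.8, 0.6, -1.4]
width: 0.562
gripper_force: 8.0
```

Emit:
send_rows --motion "1 0 0 -0.04 0 0 0; 1 0 0 -0.05 0 0 0; 1 0 0 -0.05 0 0 0; 1 0 0 -0.03 0 0 0; 1 0 0 0 0 0 0"

```text
clock: 18.82
position: [0.4832, -0.3202, 0.1333]
ee_rot: [-0.116, 2.932, 0.019]
force: [-1.4, 0.7, 0.5]
width: 0.565
gripper_force: 8.0
```

Emit:
send_rows --motion "1 0 0 -0.008 0 0 0; 1 0 0 -0.005 0 0 0; 1 0 0 0 0 0 0; 1 0 0 0 0 0 0"

```text
clock: 19.32
position: [0.4841, -0.3222, 0.1224]
ee_rot: [-0.114, 2.929, 0.013]
force: [-0.6, -0.3, -0.9]
width: 0.563
gripper_force: 8.0
```

Emit:
send_rows --motion "1 0 0 -0.0015 0 0 0; 1 0 0 0 0 0 0; 1 0 0 0 0 0 0"

```text
clock: 19.7
position: [0.4839, -0.3221, 0.1204]
ee_rot: [-0.114, 2.929, 0.014]
force: [1.0, -0.5, -0.1]
width: 0.56
gripper_force: 8.0
```

Emit:
send_rows --motion "1 0 0 -0.0015 0 0 0; 1 0 0 0 0 0 0; 1 0 0 0 0 0 0"

```text
clock: 20.08
position: [0.4838, -0.3221, 0.1188]
ee_rot: [-0.114, 2.93, 0.014]
force: [-0.7, 0.5, -0.3]
width: 0.563
gripper_force: 8.0
```

Emit:
send_rows --motion "1 0 0 -0.001 0 0 0; 1 0 0 0 0 0 0; 1 0 0 0 0 0 0"

```text
clock: 20.45
position: [0.4841, -0.3222, 0.1182]
ee_rot: [-0.114, 2.929, 0.013]
force: [-0.9, 0.6, 4.3]
width: 0.566
gripper_force: 8.0
```

Contact felt. I'll release, retreat to above the handle and bring the tool upright.

Emit:
send_rows --motion "0.35 0 0 0.0005 0 0 0; 0.25 0 0 0 0 0 0; 0.25 0 0 0 0 0 0; 0.25 0 0 0.02 0 0 0; 0.1 0 0 0.05 0 0 0"

```text
clock: 21.08
position: [0.4826, -0.3212, 0.187]
ee_rot: [-0.114, 2.934, 0.018]
force: [1.1, 0.0, -0.2]
width: 0.813
gripper_force: 0.0
```

Emit:
send_rows --motion "0 0 0 0.06 0 0 0; 0 0 0.02 0.04 0 0 0; 0 -0.005 0.055 0 -0.25 3 0; 0 -0.005 0.055 0 -0.25 3 0; 0 -0.005 0.055 0 -0.25 3 0"

```text
clock: 21.7
position: [0.4684, -0.1354, 0.2886]
ee_rot: [-0.12, 3.088, 0.003]
force: [1.6, 0.5, 0.5]
width: 1.001
gripper_force: 0.0
```

Emit:
send_rows --motion "0 -0.005 0.055 0 -0.25 3 0; 0 -0.005 0.055 0 0 0 0; 0 -0.005 0.055 0 0 0 0; 0 -0.005 0.055 0 0 0 0; 0 0 0.04 0 0 0 0"

```text
clock: 22.32
position: [0.4481, 0.1254, 0.2884]
ee_rot: [0.125, -3.139, -0.001]
force: [0.6, -0.8, 0.6]
width: 0.997
gripper_force: 0.0
```

Emit:
send_rows --motion "0 0 0.025 0 0 0 0; 0 0 0.015 0 0 0 0; 0 0 0 0 0 0 0; 0 0 0 0 0 0 0"

```text
clock: 22.82
position: [0.449, 0.1616, 0.2883]
ee_rot: [0.12, -3.139, 0.001]
force: [-1.0, 0.2, 0.2]
width: 0.997
gripper_force: 0.0
```

```bash
python3 - <<'E'
from h import *
m,im,d=grab('top'); P=cloud(m,d)
hsv=cv2.cvtColor(im,cv2.COLOR_BGR2HSV); M=cv2.inRange(hsv,(5,110,60),(22,255,255)); M[:,:370]=0; M[:285]=0; M[350:]=0; M[:,475:]=0
n,l,st,ce=cv2.connectedComponentsWithStats(M)
for i in range(1,n):
    if st[i,4]>50: print(st[i],np.percentile(P[l==i],[3,97],axis=0).round(3).tolist())
s=arm.observe(); print(s['position'],s['ee_rot'])
cv2.imwrite('pics/t3.png',cv2.resize(im[200:360,180:480],None,fx=2.6,fy=2.6,interpolation=cv2.INTER_CUBIC))
E
```

```text
[398 298  19  21 302] [[0.469, -0.344, 0.034], [0.511, -0.3, 0.084]]
[437 301  18  20 295] [[0.481, -0.451, 0.033], [0.523, -0.409, 0.084]]
[0.4490438  0.16160516 0.28836174] [ 1.19195790e-01 -3.13927166e+00  7.00383755e-04]
```

Both muffins stand on the rack with their tops at about 0.083 m. Now I'll grip the handle and push the drawer shut.

Emit:
send_rows --motion "0 0 0.002 -0.05 0 0 0; 0 0 0 -0.05 0 0 0; 0 0 0 -0.03 0 0 0; 0 0 0 -0.013 0 0 0; 1 0 0 0 0 0 0" --force 15

```text
clock: 23.5
position: [0.4489, 0.1644, 0.1453]
ee_rot: [0.121, -3.139, 0.001]
force: [0.3, 1.2, 0.3]
width: 0.937
gripper_force: 0.0
```

Emit:
send_rows --motion "1 0 0 0 0 0 0; 1 0 0 0 0 0 0; 1 0 0 0 0 0 0; 1 0 0 0 0 0 0; 1 0 0 0 0 0 0"

```text
clock: 24.12
position: [0.4489, 0.165, 0.1455]
ee_rot: [-0.122, 3.139, 0.0]
force: [-0.4, -0.3, 0.3]
width: 0.396
gripper_force: 0.0
```

Emit:
send_rows --motion "1 0 0 0 0 0 0; 1 0 0 0 0 0 0; 1 0 0 0 0 0 0"

```text
clock: 24.5
position: [0.449, 0.1635, 0.1453]
ee_rot: [0.12, -3.139, 0.003]
force: [0.6, -5.6, 2.8]
width: 0.306
gripper_force: 15.0
```

Emit:
send_rows --motion "1 0.01 0.0007 0 0 0 0; 1 0.02 0.0015 0 0 0 0; 1 0.02 0.0015 0 0 0 0; 1 0.02 0.0015 0 0 0 0; 1 0.02 0.0015 0 0 0 0"

```text
clock: 25.12
position: [0.5388, 0.1703, 0.1454]
ee_rot: [0.12, -3.137, 0.002]
force: [-3.5, -4.4, 6.5]
width: 0.304
gripper_force: 15.0
```

Emit:
send_rows --motion "1 0.02 0.0015 0 0 0 0; 1 0.015 0.0012 0 0 0 0; 1 0.01 0.0008 0 0 0 0; 1 0.006 0.0004 0 0 0 0; 1 0.003 0.0002 0 0 0 0"

```text
clock: 25.75
position: [0.5928, 0.1745, 0.1454]
ee_rot: [0.12, -3.138, 0.002]
force: [-3.4, -3.5, 5.7]
width: 0.304
gripper_force: 15.0
```

Emit:
send_rows --motion "1 0.002 0 0 0 0 0; 1 0.002 0 0 0 0 0; 1 0 0 0 0 0 0"

```text
clock: 26.12
position: [0.5967, 0.1748, 0.1454]
ee_rot: [0.121, -3.139, 0.002]
force: [-0.8, -4.7, 6.1]
width: 0.303
gripper_force: 15.0
```

Emit:
send_rows --motion "1 0.001 0 0 0 0 0; 1 0.001 0 0 0 0 0; 1 0 0 0 0 0 0"

```text
clock: 26.5
position: [0.5975, 0.1748, 0.1454]
ee_rot: [0.121, -3.136, 0.002]
force: [-8.3, -4.1, 9.9]
width: 0.304
gripper_force: 15.0
```

Emit:
send_rows --motion "1 0.001 0 0 0 0 0; 1 0 0 0 0 0 0"

```text
clock: 26.75
position: [0.5976, 0.1748, 0.1454]
ee_rot: [0.121, -3.134, 0.002]
force: [-11.8, -5.5, 12.5]
width: 0.305
gripper_force: 15.0
```

Firm against the stop. I'll release and back off.

Emit:
send_rows --motion "1 -0.002 0 0 0 0 0; 0 0 0 0 0 0 0; 0 0 0 0 0 0 0; 0 0 0 0 0 0 0; 0 0 0 0 0 0 0"

```text
clock: 27.38
position: [0.5979, 0.176, 0.1453]
ee_rot: [-0.122, 3.139, 0.0]
force: [-0.5, 0.1, 0.5]
width: 0.69
gripper_force: 0.0
```

Emit:
send_rows --motion "0 -0.02 -0.0015 0 0 0 0; 0 -0.04 -0.003 0 0 0 0; 0 -0.04 -0.003 0.02 0 0 0; 0 -0.03 0.02 0.05 0 0 0; 0 -0.02 0.05 0.05 0 0 0"

```text
clock: 28.0
position: [0.4497, 0.2297, 0.2594]
ee_rot: [0.117, -3.139, 0.001]
force: [2.0, 1.2, 1.3]
width: 1.005
gripper_force: 0.0
```

Emit:
send_rows --motion "0 -0.02 0.06 0.03 0 0 0; 0 -0.02 0.06 0 0 0 0; 0 -0.02 0.06 0 0 0 0; 0 -0.02 0.06 0 0 0 0; 0 0 0 0 0 0 0"

```text
clock: 28.62
position: [0.3699, 0.4675, 0.2842]
ee_rot: [0.135, -3.137, -0.004]
force: [-0.0, 0.1, -0.5]
width: 1.001
gripper_force: 0.0
```

```bash
python3 - <<'E'
from h import *
m,im,d=grab('top'); P=cloud(m,d); z=np.load('top0.npz'); P0=cloud(m,z['d'])
for n,sl in (('front',(slice(226,238),slice(262,280))),('wall',(slice(203,210),slice(220,235))),('bottle',(slice(235,245),slice(298,312))),('jar',(slice(258,266),slice(408,420))),('handle',(slice(238,244),slice(241,246)))):
    print(n,np.median(P0[sl].reshape(-1,3),0).round(4),np.median(P[sl].reshape(-1,3),0).round(4))
print(arm.observe()['position'],arm.observe()['clock'])
cv2.imwrite('pics/t4.png',cv2.resize(im[120:350,180:480],None,fx=2.6,fy=2.6,interpolation=cv2.INTER_CUBIC))
E
```

```text
front [0.6538 0.0995 0.1101] [0.6535 0.0998 0.1095]
wall [0.6437 0.2205 0.211 ] [0.643  0.2199 0.2117]
bottle [ 0.6624 -0.0022  0.0837] [ 0.6625 -0.0026  0.0831]
jar [ 0.6338 -0.3289  0.0928] [ 0.6335 -0.3289  0.0929]
handle [0.6069 0.1714 0.1122] [0.6029 0.1711 0.1122]
[0.37193811 0.46444344 0.28416853] 28.675
```

View pics/t4.png

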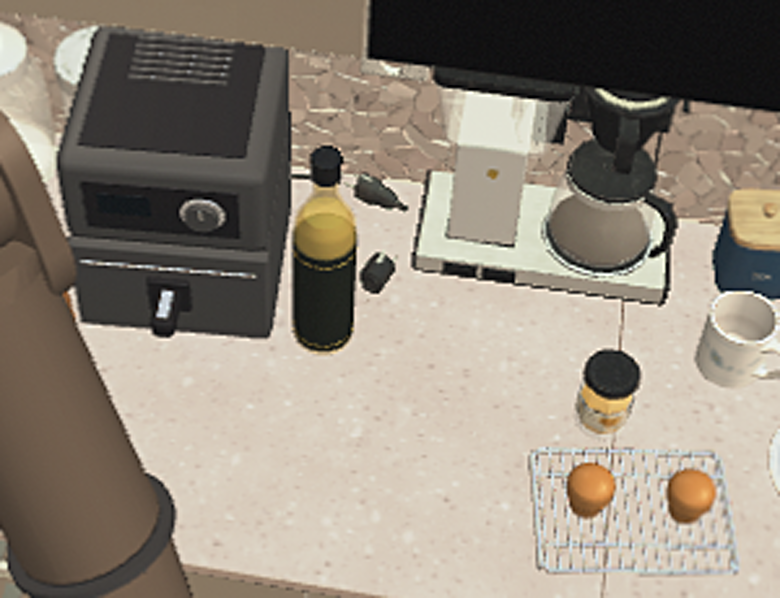

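The drawer is shut, with its front where it started. Both muffins stand upright on the rack at (591,490) and (691,496), and the bottle and jar haven't moved.

```bash
python3 -c "
from cell import arm
print(arm.sign_off())"
```

```text
the job is handed in; nothing more can be done
None
```

The job is handed in at about 29 s of the 72 s: both risen muffins stand upright on the cooling rack, the flat ones were left in their wells, and the drawer is pushed shut to its stop; the bottle and jar measured unmoved, while the mill was hidden in the final picture but nothing came near it.

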